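Seat the specimen stage by feel

TASK

Pick up the specimen stage top by its black handle and set it on the kinematic base so that its three ball feet settle fully home: the foot by the blue dot in the cone, the next in the groove, the third on the flat. The carriage with the seats is clamped at an unknown place along its slide, so find the seats by feel, gently (never more than 25 N on them), then let go and leave the other things on the table alone.

Things in the scene. Friction and masses are not known exactly. Their poses are not given: they have to be found in the camera images.
- stage: Loose stage top, 0.35-0.6 kg: white plate 110 (x) x 100 (y) x 8 mm on three steel balls of diameter 12 mm. Origin: plate centre, in the plane under the balls; z up; plate top at z = 28 mm. Blue dot at its +x,+y corner, by the cone foot. A sherd is clipped on it at x 23 to 55, y -46 to 14 mm, up to z = 40 mm. It must end level, turned like the base (same x and y directions).
- handle (a point): Point to grip in the stage top's black bar handle, 56 mm above the stage's origin. The bar is 40 mm long (stage x), 14 mm thick (stage y; pinch these two faces), from z = 28 to 72 mm; the plate is clear on both of these sides.
- foot_cone (a point): Centre of the ball foot at x = 35, y = 18, z = 6 mm of the stage, by the blue dot: goes in the cone. Each foot's centre is 42.0 mm above the table when seated, 45.3 mm when a cone or groove foot still rides on its rail.
- foot_groove (a point): Centre of the ball foot at x = -35, y = 18, z = 6 mm of the stage: goes in the groove.
- foot_flat (a point): Centre of the ball foot at x = 0, y = -36, z = 6 mm of the stage: goes on the flat.
- base: Fixed black bed, 130 (x) x 270 (y) mm, origin on the table, z up. On it a metal carriage 110 x 190 mm, clamped at an UNMEASURED place s, from -32 to +32 mm along base y (pushing will not move it). Stage seated: its origin at base x = 0, y = s, z = 36 mm. Polished, friction about 0.2: feet within about 3 mm of home slide in when let go. Over 25 N on it does damage.
- rail_cone (a point): Fixed point of the base at x = 35, y = 18, z = 39.3 mm: on the top of the smooth raised +x rail (x = 17 to 53 mm) where the cone would be if s = 0. The real cone (brass, blue dot beside it; mouth 11 mm wide, walls 52 degrees steep) is s farther along base y. The rail reaches 68 mm before and beyond the cone along y.
- rail_groove (a point): Same for the -x rail (x = -53 to -17 mm): base x = -35, y = 18, z = 39.3 mm. The groove, running along base x right across the rail, mouth 11 mm wide, walls 52 degrees steep, is s farther along base y.
- channel (a point): Same for the flat: base x = 0, y = -36, z = 36 mm, in the plain low channel, 34 mm wide, between the rails. A brass disc in the channel floor, s farther along base y, is the flat seat.
- beaker: Bystander, leave alone: glass beaker, 64 mm across, 85 mm tall.
- amber_bottle: Bystander, leave alone: amber glass jar with black cap, 54 mm across, 100 mm tall.
- yellow_jar: Bystander, leave alone: clear jar with yellow lid, 68 mm across, 110 mm tall.
- brush: Bystander, leave alone: brush, 180 mm long, lying flat; origin near its middle.
- loose_sherd: Bystander, leave alone: loose flat potsherd, about 45 x 50 x 8 mm.
- sample_box: Bystander, leave alone: cardboard box 60 x 80 x 35 mm.

How it is judged:
By the outcome, as a careful person would: the job done as asked, in the order asked, and still so for the second after the job is handed in, with the robot touching nothing.
It also fails if it takes over 67 s, if anything falls off the work surface, if the arm or the gripper's body presses on something with over 40 N, if the wrist force passes 120 N, or if a joint passes its speed limit or range.

ROBOT

A 6-joint arm with a two-finger parallel gripper is mounted at the origin on the work surface. World frame = base frame: x ahead of the robot, y to its left, z up, the work surface at z = 0. Lengths are in m, angles in degrees, forces in N, time in s.
With the tool pointing down it reaches from about 0.325 to 0.9 m from the base axis. Payload 3.5 kg.
Tool frame: the origin (TCP) lies midway between the tips of the shut fingers; the grasp point (between the pads) lies manip.grasp_offset behind it (manip.grasp_offset is the distance from the TCP to the grasp point, in m); z points along the fingers, y is the line along which they close (so a half turn about z gives the same grasp; the last joint's range is limited). The gripper opens to 85 mm and grips with 20 to 120 N. Pads are 22 mm wide; open, the fingers measure 114 mm over their backs; the gripper's body (76 mm by 85 mm) begins 54 mm behind the grasp point. The pads swing forward as they close: fully open they stand 13 mm farther back than shut.
Start: joints at [-73.533, 15.837, -1.513, 72.651, 0, 84.076], TCP at [0.238, -0.578, 0.231] pointing down, gripper open.
Joint ranges: [-178.77, 178.77], [-48.84, 107.48], [-61.69, 71.31], [-111.58, 123.2], [-90, 87.43], [-180, 180]. Speed limits (degrees/s): [147.25, 147.25, 180, 180, 180, 180].

INTERFACE

Orientations are given as [roll, pitch, yaw] about the fixed x, y, z axes, in that order (R = Rz(yaw) Ry(pitch) Rx(roll)).
In Python, from rig import manip gives the robot as it stands.
- The arm moves only by the tool apply_moves, never from a script. Its argument "targets" is a list of rows, each an object of numbers: "dx", "dy", "dz": the shift along the tool's x, y, z as a fraction of full scale; "wx", "wy", "wz": the turn, a rotation vector about the tool's x, y, z as a fraction of full scale. A call has 1 to 8 rows; each row shifts and turns the commanded pose from where the row before left it, along the tool's axes as they then stand; what a row does not reach is not made up. Full scale, the value 1, is 0.04 m for a shift and 0.12 rad for a turn. A row lasts 1/12 s, in which the tool goes at most 41.7 mm and 7.16 degrees, less where a joint would pass 70% of its speed; a pose out of reach is approached as far as the arm can. A call with a number of a shift or a turn outside -1 to 1 is refused whole. A call with a gripper value outside its range is refused whole. "gripper" is the opening, from -1 (shut) to 1 (fully open), set as the call begins (left out, the last holds). The fingers move at their own pace and stop on an object; "force" is the grip in N (left out, the last holds). Time passes only in rows, so rows that do not move let the fingers close. It gives the time, the measured TCP pose, the force, the opening and the grip force at its end, in the units of the state.
- manip.get_obs(): the state, without advancing time (a new reading comes with each control period).
- manip.grab_frame(name): name is "side" or "top"; returns the picture (384x512x3 uint8, red, green, blue); there is no depth.
- manip.calibration(name): a dict with "intrinsics" (3x3 intrinsics, pixels), "world_from_camera" (4x4, takes a point from camera to world coordinates). Camera axes: x right, y down, z forward; pixel columns grow to the right and rows downward; lengths in m; the calibration is good to about 2 mm. A picture is of the moment at which its call begins. calibration takes no time and is no camera call.
- manip.finish_job(): hands the job in; it is judged then, once.
The state is a dict: "time_s": time; "qpos": joint angles; "qvel": joint speeds; "joint_efforts": joint torques, N m; "ee_pos": TCP position; "tool_rot": TCP orientation; "ft_force": force on the tool from outside, world axes, zero at the start; "ft_torque": the same for the moment, N m; "gripper_width": opening from 0.0 (shut) to 1.0 (fully open); "gripper_force": force on a finger pad.
Only numpy, scipy, OpenCV 4.12 (cv2) and the standard library are available. Lean on these libraries where they do the work, as an engineer would, in place of code of your own. Each camera call takes 0.05 s, during which the arm holds its last target. There are 200 camera calls.

## Working session

There is one attempt and no reset: what is moved stays moved. The work goes in short steps, Python scripts to look and compute and a tool call to move; the robot and the scene stay as the last step left them, time stands still between calls to the robot, and variables do not carry over. Pictures are saved under pics/ and viewed, at most 10 in all, crops included, and the job is handed in when it is done.

Besides the shell and the picture viewer there is one more tool, called after "Emit:" as name(argument=value, ...), one argument or row to a line, values as JSON. apply_moves: Moves the arm, as the interface text tells. Shift numbers are shares of 0.04 m and turn numbers shares of 0.12 rad, none past 1 either way. Its arguments: {"type":"object","properties":{"targets":{"type":"array","items":{"type":"object","properties":{"dx":{"type":"number"},"dy":{"type":"number"},"dz":{"type":"number"},"wx":{"type":"number"},"wy":{"type":"number"},"wz":{"type":"number"}}}},"gripper":{"type":"number"},"force":{"type":"number"}},"required":["targets"]}

```bash
mkdir -p pics; python3 - <<'E'
from rig import manip
import cv2
for n in("side","top"):
    f=manip.grab_frame(n); cv2.imwrite(f"pics/{n}0.png",cv2.resize(f[:,:,::-1],(800,600),interpolation=cv2.INTER_CUBIC))
    c=manip.calibration(n);print(n,c["intrinsics"],c["world_from_camera"])
print(manip.grasp_offset,manip.get_obs())
E
```

```text
side [[425.91426643   0.         250.42250502]
 [  0.         425.91426643 198.35252318]
 [  0.           0.           1.        ]] [[-0.95875721 -0.17284126  0.22563357  0.38236968]
 [-0.28410012  0.55911684 -0.77889376  0.70331368]
 [ 0.00846945 -0.81087253 -0.58516152  0.67223347]
 [ 0.          0.          0.          1.        ]]
top [[472.1229175    0.         258.70435867]
 [  0.         472.1229175  189.80507373]
 [  0.           0.           1.        ]] [[ 0.02087835 -0.99483388  0.0993461   0.47754582]
 [-0.99976762 -0.02130816 -0.00326717 -0.09241029]
 [ 0.00536717 -0.0992548  -0.99504758  1.13759911]
 [ 0.          0.          0.          1.        ]]
0.0187 {'time_s': 0.1, 'qpos': array([-7.35330846e+01,  1.58756446e+01, -1.58984029e+00,  7.26514754e+01,
       -8.05696076e-05,  8.40772141e+01]), 'qvel': array([-0.001757  , -0.15067345,  0.2587849 , -0.08866548,  0.03234178,
        0.01516001]), 'joint_efforts': array([ 2.74534941e-04, -4.46708894e+01,  2.96128142e+01,  8.50860350e-03,
        1.76375437e-06, -3.68679039e-06]), 'ee_pos': array([ 0.23786931, -0.57719688,  0.23025381]), 'tool_rot': array([-1.79883656e+02, -1.19887618e-02,  2.23896892e+01]), 'ft_force': array([-0.33840492, -0.09033549,  0.34673383]), 'ft_torque': array([-0.02790465,  0.01242059,  0.01932861]), 'gripper_force': 0.0, 'gripper_width': 0.9980042875972391}
```

View pics/side0.png

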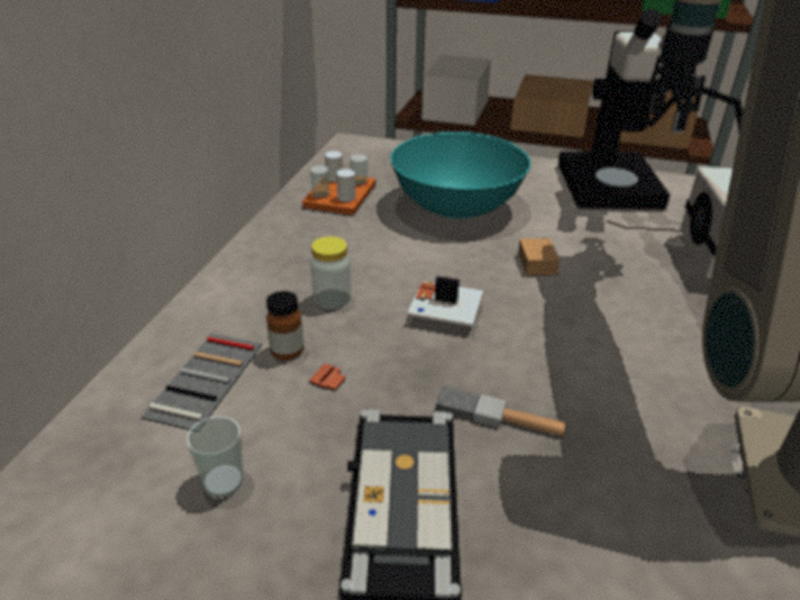

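View pics/top0.png

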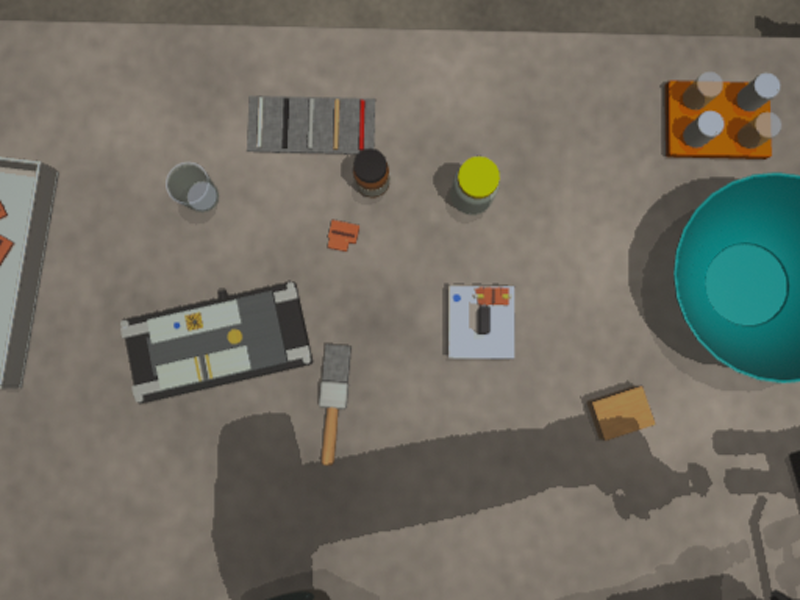

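Both views show the stage (top view about (481,320), blue dot upper left, so yaw near 0) and the bed (about (215,342), turned about +10°). The cone is near (194,321), the groove near (204,367) and the disc near (235,336). I'll enlarge these.

```bash
python3 - <<'E'
import cv2,numpy as np
from rig import manip
s=manip.grab_frame("side")[:,:,::-1];t=manip.grab_frame("top")[:,:,::-1]
cv2.imwrite("pics/raw_s.png",s);cv2.imwrite("pics/raw_t.png",t)
def crop(im,x,y,w,h,k):
    c=cv2.resize(im[y:y+h,x:x+w],None,fx=k,fy=k,interpolation=cv2.INTER_CUBIC)
    for i in range(0,w,10):
        cv2.line(c,(i*k,0),(i*k,6 if i%50 else 14),(0,255,0),1); cv2.putText(c,str(x+i),(i*k,22),0,.3,(0,255,0),1)
    for j in range(0,h,10):
        cv2.line(c,(0,j*k),(8,j*k),(0,255,0),1); cv2.putText(c,str(y+j),(9,j*k+4),0,.3,(0,255,0),1)
    return c
cv2.imwrite("pics/cA.png",crop(t,74,176,130,86,6))
cv2.imwrite("pics/cB.png",crop(s,214,258,90,126,6)[:600])
A=crop(t,278,174,60,62,8);B=crop(s,256,170,60,62,5)
B=cv2.resize(B,(B.shape[1]*1,B.shape[0]));H=max(A.shape[0],B.shape[0])
cv2.imwrite("pics/cC.png",np.hstack([np.pad(i,((0,H-i.shape[0]),(0,0),(0,0))) for i in(A,B)]))
E
python3 -c "
import cv2;im=cv2.imread('pics/cB.png');print(im.shape);print(cv2.imread('pics/cC.png').shape)"
```

```text
(600, 540, 3)
(496, 780, 3)
```

View pics/cA.png

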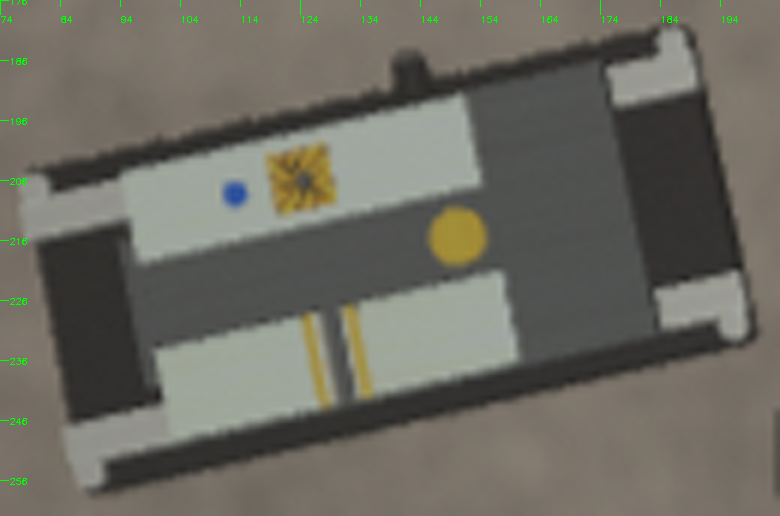

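View pics/cB.png

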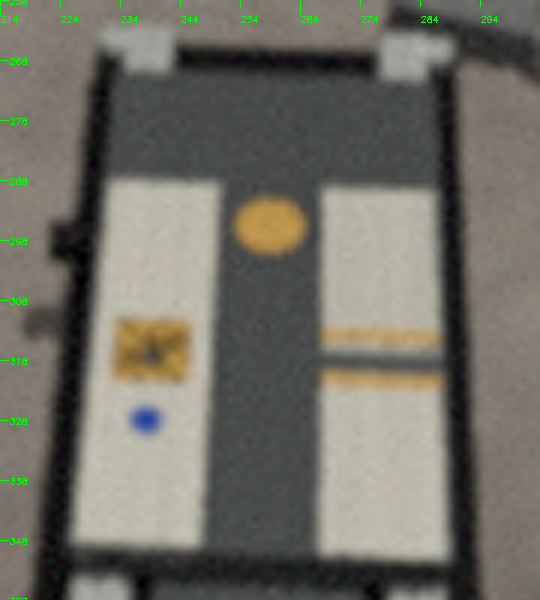

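View pics/cC.png

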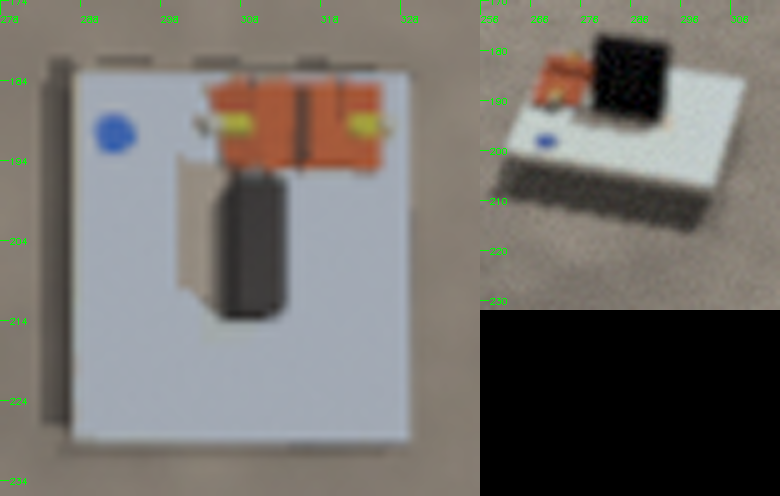

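Crops read: in the top view the cone is at (124.1,205.6), the groove at (129.9,234.8) and the disc at (149.8,214.9). In the side view they are at (238.9,315.9), (277.2,317.4) and (258.6,295.2). The plate corners, rail corners and handle are clear as well, so next I fit the poses.

```bash
cat >h.py <<'E'
import numpy as np
from scipy.optimize import least_squares
from rig import manip
C={n:manip.calibration(n) for n in("side","top")}
def proj(n,P):
    W=C[n]["world_from_camera"];p=(np.asarray(P)-W[:3,3])@W[:3,:3];q=p@C[n]["intrinsics"].T;return q[:,:2]/q[:,2:]
def fit(model,obs,x0):
    """obs: list of (view, local xyz mm, pixel); pose x,y,z(m),yaw"""
    def r(v,split=False):
        c,s=np.cos(v[3]),np.sin(v[3]);o=[]
        for n,l,px in obs:
            l=np.array(l)/1000;P=[v[0]+c*l[0]-s*l[1],v[1]+s*l[0]+c*l[1],v[2]+l[2]]
            o.append(proj(n,[P])[0]-px)
        return np.array(o) if split else np.ravel(o)
    k=least_squares(r,x0,loss="soft_l1");print(model,k.x[:3].round(4),"yaw",np.degrees(k.x[3]).round(2));return k.x,r(k.x,True)
E
cat >m.py <<'E'
from h import *
def px(u,v,x,y,k): return np.array([x+(u+.5)/k-.5,y+(v+.5)/k-.5])
T=lambda u,v:px(u,v,74,176,6); S=lambda u,v:px(u,v,214,258,6)
L=dict(cone=(35,18,3.3),gr=(-35,18,1.5),disc=(0,-36,0)) # z rel. channel floor 36
rc=[(53,86,3.3),(53,-50,3.3),(17,-50,3.3),(17,86,3.3),(-17,86,3.3),(-17,-50,3.3),(-53,-50,3.3),(-53,86,3.3)]
o=[("top",l,T(*p)) for l,p in zip(list(L.values())+rc,[(303,180),(338,355),(457,236),(122,172),(465,95),(482,185),(140,263),(155,350),(502,271),(519,360),(168,437)])]
o2=[("side",l,S(*p)) for l,p in zip(list(L.values())+rc,[(152,350),(382,359),(270,226),(72,545),(106,182),(220,183),(203,547),(317,557),(320,190),(434,190),(450,558)])]
for nm,q in(("both",o+o2),("top",o),("side",o2)):
    x,r=fit("seat "+nm,q,[.45,.2,.036,.17])
    if nm=="both":print(r.round(1).tolist())
A=lambda u,v:px(u,v,278,174,8);B=lambda u,v:px(u-480,v,256,170,5)
pc=[(55,50,28),(55,-50,28),(-55,-50,28),(-55,50,28)]
q=[("top",l,A(*p)) for l,p in zip(pc,[(74,72),(410,72),(410,440),(74,440)])]
q+=[("top",(0,7,72),A(237,246)),("top",(0,-7,72),A(287,246)),("top",(-20,0,72),A(262,320))]
q2=[("side",l,B(*p)) for l,p in zip([pc[2],pc[3],pc[0]],[(745,82),(715,187),(510,152)])]
# the side-view corner naming is resolved by testing orders
import itertools
for per in itertools.permutations(pc,3):
    k=[("side",l,a[2]) for l,a in zip(per,q2)]
    rr=fit("stage",q+k,[.5,-.2,0,0]) if False else None
    e=np.array([proj("side",[[.49+l[0]/1000,-.2+l[1]/1000,.028]])[0]-p for _,l,p in k]);
    if abs(e-e.mean(0)).max()<5:
        print(per);x,r=fit("stage",q+k,[.49,-.2,0,0]);print(r.round(1).tolist())
E
python3 m.py
```

```text
seat both [0.5139 0.192  0.0318] yaw 14.24
[[-0.2, 0.2], [0.1, 0.4], [0.1, 0.3], [-0.2, 0.6], [-0.2, 0.4], [0.1, 0.3], [-0.2, 0.5], [0.1, 0.3], [-0.3, 0.2], [0.1, 0.5], [1.0, 1.0], [-0.3, 0.1], [-0.8, 0.7], [-0.4, 0.2], [0.1, -0.8], [0.4, 0.0], [-0.4, 0.5], [-0.8, -0.3], [-0.0, -1.2], [0.1, -0.1], [-0.6, 0.6], [-1.2, -0.5]]
seat top [0.5148 0.192  0.0319] yaw 13.87
seat side [0.5114 0.1992 0.0412] yaw 14.49
((-55, -50, 28), (-55, 50, 28), (55, 50, 28))
stage [ 0.5533 -0.2136 -0.006 ] yaw 1.15
[[-0.0, 0.2], [-0.0, 0.2], [0.6, 0.6], [0.2, 0.5], [-0.1, 0.2], [-0.2, 0.2], [-0.1, -0.2], [-0.4, -0.2], [-0.7, 0.0], [-1.6, -0.0]]
```

```bash
cat >>h.py <<'E'
def fit3(m,obs,x0,z):
    def r(v):
        c,s=np.cos(v[2]),np.sin(v[2])
        return np.ravel([proj(n,[[v[0]+(c*l[0]-s*l[1])/1e3,v[1]+(s*l[0]+c*l[1])/1e3,z+l[2]/1e3]])[0]-p for n,l,p in obs])
    k=least_squares(r,x0,loss="soft_l1");print(m,k.x[:2].round(4),np.degrees(k.x[2]).round(2),"rms",np.sqrt((k.fun**2).mean()).round(2))
from scipy.spatial.transform import Rotation as Ro
def plan(x,y,z,yaw):
    """full-scale units of tool-frame shift (axes as now) and the turn still to do"""
    o=manip.get_obs();R=Ro.from_euler("xyz",o["tool_rot"],degrees=True);d=np.array([x,y,z])-o["ee_pos"]
    D=R.inv()*Ro.from_euler("xyz",[180,0,yaw],degrees=True)
    print("t",round(o["time_s"],2),"ee",o["ee_pos"].round(4),"rpy",o["tool_rot"].round(2),"F",o["ft_force"].round(2),"w",round(o["gripper_width"],3),round(o["gripper_force"],1))
    print("shift/0.04",(R.inv().apply(d)/.04).round(3),"turn/.12",(D.as_rotvec()/.12).round(3))
E
cat >>m.py <<'E'
print()
for n,a in(("both",o+o2),("top",o),("side",o2)): fit3("seat "+n,a,[.51,.2,.24],.036)
k=[("side",l,a[2]) for l,a in zip([pc[2],pc[3],pc[0]],q2)]
for n,a in(("both",q+k),("top",q),("side",k)): fit3("stage "+n,a,[.55,-.21,.02],0)
plan(.5535,-.2135,.16,1.2)
E
python3 m.py|sed -n '/^$/,$p'
```

```text
seat both [0.5135 0.1929] 14.26 rms 0.86
seat top [0.5146 0.1909] 13.86 rms 0.25
seat side [0.5124 0.1953] 14.49 rms 0.39
stage both [ 0.5529 -0.2125] 1.1 rms 0.8
stage top [ 0.5535 -0.2129] 0.91 rms 0.29
stage side [ 0.5499 -0.2058] 1.55 rms 0.5
t 0.2 ee [ 0.2379 -0.5774  0.2306] rpy [-1.7992e+02 -1.0000e-02  2.2390e+01] F [ 0.45 -0.56  0.04] w 0.999 0.0
shift/0.04 [10.76  -5.405  1.773] turn/.12 [-1.200e-02  1.000e-03  3.082e+00]
```

Emit:
apply_moves(
  targets=[
    {"dx":0.4,"dy":-0.8,"wz":1},
    {"dx":0.4,"dy":-0.8,"wz":1},
    {"dx":0.4,"dy":-0.8,"wz":1},
    {"dx":0.4,"dy":-0.9},
    {"dx":0.6,"dy":-0.8},
    {"dx":0.7,"dy":-0.8},
    {"dx":0.7,"dy":-0.8},
    {"dx":0.7,"dy":-0.6},
  ],
  gripper=1,
  force=40,
)

```text
invalid input at $.targets[0]: expected keys dx, dy, dz, wx, wy, wz
```

```bash
python3 -c "
from h import *
plan(.5530,-.2125,.12,1.1)"
```

```text
t 0.2 ee [ 0.2379 -0.5774  0.2306] rpy [-1.7992e+02 -1.0000e-02  2.2390e+01] F [ 0.45 -0.56  0.04] w 0.999 0.0
shift/0.04 [10.758 -5.432  2.773] turn/.12 [-1.200e-02  1.000e-03  3.096e+00]
```

Emit:
apply_moves(
  targets=[
    {"dx":0.4,"dy":-0.8,"dz":0,"wx":0,"wy":0,"wz":1},
    {"dx":0.4,"dy":-0.8,"dz":0,"wx":0,"wy":0,"wz":1},
    {"dx":0.4,"dy":-0.8,"dz":0,"wx":0,"wy":0,"wz":1},
    {"dx":0.4,"dy":-0.9,"dz":0,"wx":0,"wy":0,"wz":0},
    {"dx":0.6,"dy":-0.8,"dz":0,"wx":0,"wy":0,"wz":0},
    {"dx":0.7,"dy":-0.7,"dz":0,"wx":0,"wy":0,"wz":0},
    {"dx":0.7,"dy":-0.7,"dz":0,"wx":0,"wy":0,"wz":0},
    {"dx":0.7,"dy":-0.6,"dz":0,"wx":0,"wy":0,"wz":0},
  ],
  gripper=1,
  force=40,
)

```text
time_s: 0.87
ee_pos: [0.3784, -0.3191, 0.2314]
tool_rot: [-180.0, -0.0, 1.8]
ft_force: [-0.2, -0.1, -0.3]
gripper_width: 0.998
gripper_force: 0.0
```

```bash
python3 -c "
from h import *
plan(.5530,-.2125,.12,1.1)"
```

```text
t 0.87 ee [ 0.3784 -0.3191  0.2314] rpy [-179.98   -0.      1.75] F [-0.16 -0.06 -0.28] w 0.998 0.0
shift/0.04 [ 4.444 -2.529  2.785] turn/.12 [-0.003 -0.     0.095]
```

Emit:
apply_moves(
  targets=[
    {"dx":0.9,"dy":-0.5,"dz":0.3,"wx":0,"wy":0,"wz":0},
    {"dx":0.9,"dy":-0.5,"dz":0.3,"wx":0,"wy":0,"wz":0},
    {"dx":0.9,"dy":-0.5,"dz":0.3,"wx":0,"wy":0,"wz":0},
    {"dx":0.9,"dy":-0.5,"dz":0.3,"wx":0,"wy":0,"wz":0},
    {"dx":0,"dy":0,"dz":0.3,"wx":0,"wy":0,"wz":0},
    {"dx":0,"dy":0,"dz":0,"wx":0,"wy":0,"wz":0},
    {"dx":0,"dy":0,"dz":0,"wx":0,"wy":0,"wz":0},
  ],
)

```text
time_s: 1.45
ee_pos: [0.5142, -0.2387, 0.1716]
tool_rot: [-179.9, 0.2, 1.8]
ft_force: [0.1, 0.3, 0.5]
gripper_width: 1.003
gripper_force: 0.0
```

```bash
python3 -c "
from h import *
plan(.5530,-.2125,.12,1.1)"
```

```text
t 1.45 ee [ 0.5142 -0.2387  0.1716] rpy [-179.92    0.18    1.8 ] F [0.06 0.27 0.49] w 1.003 0.0
shift/0.04 [ 0.995 -0.622  1.287] turn/.12 [-0.011  0.026  0.102]
```

Emit:
apply_moves(
  targets=[
    {"dx":0.5,"dy":-0.31,"dz":0.3,"wx":0,"wy":0,"wz":0.1},
    {"dx":0.5,"dy":-0.31,"dz":0.3,"wx":0,"wy":0,"wz":0},
    {"dx":0,"dy":0,"dz":0.6,"wx":0,"wy":0,"wz":0},
    {"dx":0,"dy":0,"dz":0.6,"wx":0,"wy":0,"wz":0},
    {"dx":0,"dy":0,"dz":0.6,"wx":0,"wy":0,"wz":0},
    {"dx":0,"dy":0,"dz":0.5,"wx":0,"wy":0,"wz":0},
    {"dx":0,"dy":0,"dz":0,"wx":0,"wy":0,"wz":0},
    {"dx":0,"dy":0,"dz":0,"wx":0,"wy":0,"wz":0},
  ],
)

```text
time_s: 2.12
ee_pos: [0.553, -0.2143, 0.0566]
tool_rot: [-180.0, 0.1, 1.0]
ft_force: [-0.8, 0.3, -0.2]
gripper_width: 0.996
gripper_force: 0.0
```

```bash
python3 -c "
from h import *
plan(.5530,-.2125,.0375,1.1)"
```

```text
t 2.12 ee [ 0.553  -0.2143  0.0566] rpy [-1.7995e+02  1.1000e-01  9.5000e-01] F [-0.85  0.29 -0.21] w 0.996 0.0
shift/0.04 [ 0.001 -0.045  0.478] turn/.12 [-0.007  0.017 -0.022]
```

Emit:
apply_moves(
  targets=[
    {"dx":0,"dy":-0.04,"dz":0.25,"wx":0,"wy":0,"wz":0},
    {"dx":0,"dy":0,"dz":0.22,"wx":0,"wy":0,"wz":0},
    {"dx":0,"dy":0,"dz":0,"wx":0,"wy":0,"wz":0},
    {"dx":0,"dy":0,"dz":0,"wx":0,"wy":0,"wz":0},
  ],
  gripper=-0.4,
)

```text
time_s: 2.45
ee_pos: [0.5545, -0.2119, 0.0379]
tool_rot: [-180.0, 0.0, 1.1]
ft_force: [0.7, -0.6, 0.1]
gripper_width: 0.456
gripper_force: 0.0
```

Emit:
apply_moves(
  targets=[
    {"dx":0,"dy":0,"dz":0,"wx":0,"wy":0,"wz":0},
    {"dx":0,"dy":0,"dz":0,"wx":0,"wy":0,"wz":0},
    {"dx":0,"dy":0,"dz":0,"wx":0,"wy":0,"wz":0},
    {"dx":0,"dy":0,"dz":0,"wx":0,"wy":0,"wz":0},
    {"dx":0,"dy":0,"dz":0,"wx":0,"wy":0,"wz":0},
    {"dx":0,"dy":0,"dz":0,"wx":0,"wy":0,"wz":0},
  ],
  gripper=-1,
  force=60,
)

```text
time_s: 2.95
ee_pos: [0.5553, -0.212, 0.0386]
tool_rot: [180.0, -0.1, 1.1]
ft_force: [-0.1, 1.0, 4.0]
gripper_width: 0.154
gripper_force: 60.0
```

```bash
python3 -c "
from h import *
plan(.5530,-.2125,.16,1.1)"
```

```text
t 2.95 ee [ 0.5553 -0.212   0.0386] rpy [ 1.7999e+02 -7.0000e-02  1.0900e+00] F [-0.06  1.04  4.03] w 0.154 60.0
shift/0.04 [-0.054  0.012 -3.036] turn/.12 [ 0.002 -0.01  -0.002]
```

Emit:
apply_moves(
  targets=[
    {"dx":0,"dy":0,"dz":-0.3,"wx":0,"wy":0,"wz":0},
    {"dx":0,"dy":0,"dz":-0.5,"wx":0,"wy":0,"wz":0},
    {"dx":0,"dy":0,"dz":-0.6,"wx":0,"wy":0,"wz":0},
    {"dx":0,"dy":0,"dz":-0.6,"wx":0,"wy":0,"wz":0},
    {"dx":0,"dy":0,"dz":-0.5,"wx":0,"wy":0,"wz":0},
    {"dx":0,"dy":0,"dz":0,"wx":0,"wy":0,"wz":0},
    {"dx":0,"dy":0,"dz":0,"wx":0,"wy":0,"wz":0},
    {"dx":0,"dy":0,"dz":0,"wx":0,"wy":0,"wz":0},
  ],
)

```text
time_s: 3.62
ee_pos: [0.5531, -0.2113, 0.136]
tool_rot: [-179.9, 0.2, 1.1]
ft_force: [0.2, 0.4, -5.4]
gripper_width: 0.156
gripper_force: 59.1
```

```bash
python3 -c "
from h import *
plan(.516,.192,.14,14)"
```

```text
t 3.62 ee [ 0.5531 -0.2113  0.136 ] rpy [-179.91    0.19    1.07] F [ 0.17  0.43 -5.43] w 0.156 59.1
shift/0.04 [ -0.739 -10.098  -0.083] turn/.12 [-0.016  0.026 -1.881]
```

Emit:
apply_moves(
  targets=[
    {"dx":-0.04,"dy":-0.3,"dz":0,"wx":0,"wy":0,"wz":0},
    {"dx":-0.05,"dy":-0.6,"dz":0,"wx":0,"wy":0,"wz":0},
    {"dx":-0.05,"dy":-0.8,"dz":0,"wx":0,"wy":0,"wz":0},
    {"dx":-0.05,"dy":-0.8,"dz":0,"wx":0,"wy":0,"wz":0},
    {"dx":-0.05,"dy":-0.8,"dz":0,"wx":0,"wy":0,"wz":0},
    {"dx":-0.05,"dy":-0.8,"dz":0,"wx":0,"wy":0,"wz":0},
    {"dx":-0.05,"dy":-0.8,"dz":0,"wx":0,"wy":0,"wz":0},
    {"dx":-0.05,"dy":-0.8,"dz":0,"wx":0,"wy":0,"wz":0},
  ],
)

```text
time_s: 4.28
ee_pos: [0.5322, 0.018, 0.1358]
tool_rot: [-179.9, 0.2, 1.1]
ft_force: [0.4, 0.3, -4.1]
gripper_width: 0.152
gripper_force: 59.1
```

Emit:
apply_moves(
  targets=[
    {"dx":-0.05,"dy":-0.8,"dz":0,"wx":0,"wy":0,"wz":0},
    {"dx":-0.05,"dy":-0.8,"dz":0,"wx":0,"wy":0,"wz":0},
    {"dx":-0.05,"dy":-0.8,"dz":0,"wx":0,"wy":0,"wz":0},
    {"dx":0,"dy":-0.6,"dz":0,"wx":0,"wy":0,"wz":-0.4},
    {"dx":0,"dy":-0.4,"dz":0,"wx":0,"wy":0,"wz":-0.5},
    {"dx":0,"dy":0,"dz":0,"wx":0,"wy":0,"wz":-0.5},
    {"dx":0,"dy":0,"dz":0,"wx":0,"wy":0,"wz":-0.48},
    {"dx":0,"dy":0,"dz":0,"wx":0,"wy":0,"wz":0},
  ],
)

```text
time_s: 4.95
ee_pos: [0.5233, 0.1331, 0.1369]
tool_rot: [-179.2, 0.0, 15.7]
ft_force: [-0.2, 0.5, -5.2]
gripper_width: 0.157
gripper_force: 59.8
```

Emit:
apply_moves(
  targets=[
    {"dx":0,"dy":0,"dz":0,"wx":0,"wy":0,"wz":0},
    {"dx":0,"dy":0,"dz":0,"wx":0,"wy":0,"wz":0},
    {"dx":0,"dy":0,"dz":0,"wx":0,"wy":0,"wz":0},
    {"dx":0,"dy":0,"dz":0,"wx":0,"wy":0,"wz":0},
  ],
)

```text
time_s: 5.28
ee_pos: [0.5249, 0.1325, 0.1383]
tool_rot: [-179.2, -0.2, 15.5]
ft_force: [0.6, -0.5, -5.1]
gripper_width: 0.154
gripper_force: 59.8
```

```bash
python3 - <<'E'
from h import *
import cv2
plan(.516,.192,.14,14)
def crop(im,x,y,w,h,k):
    c=cv2.resize(im[y:y+h,x:x+w],None,fx=k,fy=k,interpolation=cv2.INTER_CUBIC)
    return c
t=manip.grab_frame("top")[:,:,::-1];s=manip.grab_frame("side")[:,:,::-1]
a=crop(t,80,170,80,100,5);b=crop(s,210,220,80,100,5)
cv2.imwrite("pics/hold.png",np.hstack([a,b]))
E
```

```text
t 5.28 ee [0.5249 0.1325 0.1383] rpy [-1.7919e+02 -1.5000e-01  1.5540e+01] F [ 0.6  -0.52 -5.15] w 0.154 59.8
shift/0.04 [ 0.185 -1.492 -0.021] turn/.12 [-0.118 -0.02   0.224]
```

View pics/hold.png

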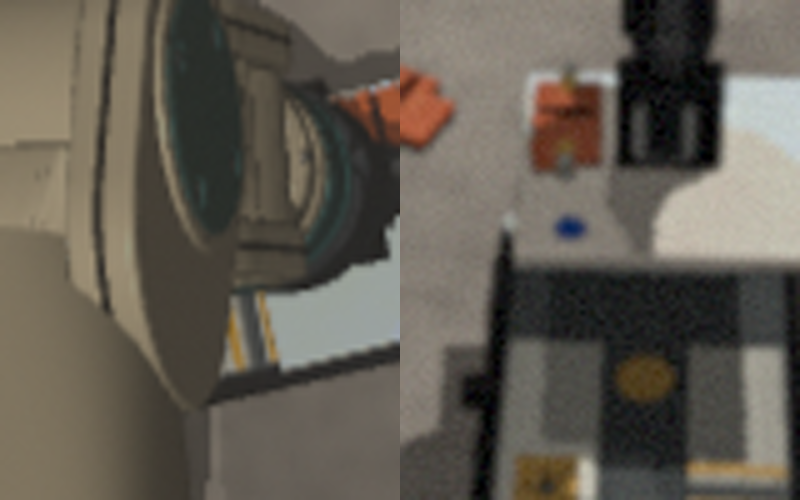

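Held stage: in the side view the plate is level and the blue dot is at about (570,228) in the crop. The arm hides the top view, so I'll use the side view near the seats.

Emit:
apply_moves(
  targets=[
    {"dx":0.05,"dy":-0.4,"dz":0,"wx":0,"wy":0,"wz":0},
    {"dx":0.05,"dy":-0.5,"dz":0,"wx":0,"wy":0,"wz":0},
    {"dx":0.05,"dy":-0.4,"dz":0,"wx":0,"wy":0,"wz":0},
    {"dx":0.03,"dy":-0.2,"dz":0.3,"wx":-0.12,"wy":-0.02,"wz":0.2},
    {"dx":0,"dy":0,"dz":0.5,"wx":0,"wy":0,"wz":0},
    {"dx":0,"dy":0,"dz":0,"wx":0,"wy":0,"wz":0},
    {"dx":0,"dy":0,"dz":0,"wx":0,"wy":0,"wz":0},
    {"dx":0,"dy":0,"dz":0,"wx":0,"wy":0,"wz":0},
  ],
)

```text
time_s: 6.05
ee_pos: [0.516, 0.1925, 0.1078]
tool_rot: [180.0, -0.0, 14.2]
ft_force: [0.4, 0.8, -5.3]
gripper_width: 0.153
gripper_force: 59.8
```

```bash
python3 - <<'E'
from h import *
import cv2
plan(.516,.192,.085,14.1)
s=manip.grab_frame("side")[:,:,::-1];cv2.imwrite("pics/raw_s2.png",s)
x,y,w,h,k=205,265,105,100,6
cv2.imwrite("pics/hover.png",cv2.resize(s[y:y+h,x:x+w],None,fx=k,fy=k,interpolation=cv2.INTER_CUBIC))
E
```

```text
t 6.05 ee [0.516  0.1925 0.1078] rpy [ 1.7998e+02 -3.0000e-02  1.4200e+01] F [ 0.36  0.81 -5.31] w 0.153 59.8
shift/0.04 [-0.004  0.011  0.571] turn/.12 [ 0.003 -0.005  0.015]
```

View pics/hover.png

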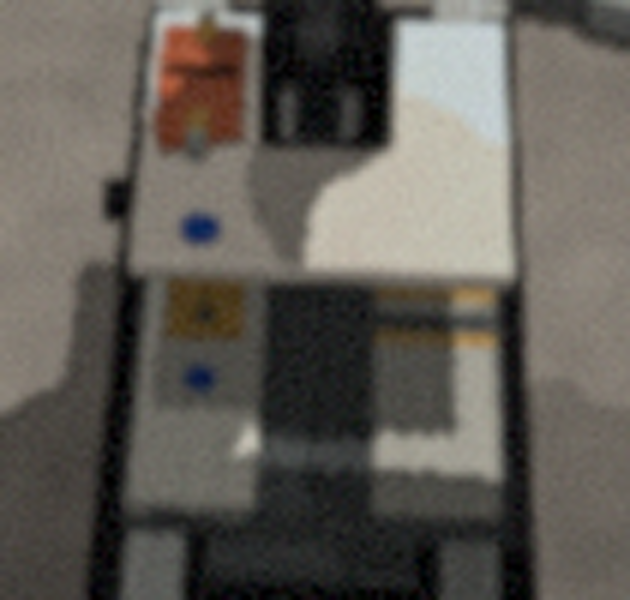

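```bash
cat >hv.py <<'E'
from h import *
f=lambda u,v:np.array([205+(u+.5)/6-.5,265+(v+.5)/6-.5])
o=[("side",l,f(*p)) for l,p in zip([(55,50,28),(-55,50,28),(-55,-50,28),(55,-50,28)],[(131,271),(516,274),(508,14),(152,12)])]
fit("held free z",o,[.51,.19,.069,.25]); fit3("held",o,[.51,.19,.25],.0692)
E
python3 hv.py
```

```text
held free z [0.511  0.1983 0.074 ] yaw 15.35
held [0.5122 0.1942] 15.26 rms 0.64
```

The side view puts the held stage within about 1 mm of the seat in x and y. I'll add 1 mm in y and lower gently, watching the force.

Emit:
apply_moves(
  targets=[
    {"dx":0,"dy":-0.02,"dz":0.3,"wx":0,"wy":0,"wz":0.02},
    {"dx":0,"dy":0,"dz":0.3,"wx":0,"wy":0,"wz":0},
    {"dx":0,"dy":0,"dz":0,"wx":0,"wy":0,"wz":0},
    {"dx":0,"dy":0,"dz":0,"wx":0,"wy":0,"wz":0},
    {"dx":0,"dy":0,"dz":0,"wx":0,"wy":0,"wz":0},
    {"dx":0,"dy":0,"dz":0,"wx":0,"wy":0,"wz":0},
  ],
)

```text
time_s: 6.6
ee_pos: [0.5164, 0.1936, 0.0841]
tool_rot: [180.0, -0.1, 14.1]
ft_force: [0.8, -0.9, -4.9]
gripper_width: 0.154
gripper_force: 59.8
```

Emit:
apply_moves(
  targets=[
    {"dx":0,"dy":0,"dz":0.03,"wx":0,"wy":0,"wz":0},
    {"dx":0,"dy":0,"dz":0.03,"wx":0,"wy":0,"wz":0},
    {"dx":0,"dy":0,"dz":0,"wx":0,"wy":0,"wz":0},
    {"dx":0,"dy":0,"dz":0,"wx":0,"wy":0,"wz":0},
  ],
)

```text
time_s: 6.93
ee_pos: [0.5156, 0.1935, 0.081]
tool_rot: [180.0, -0.0, 14.1]
ft_force: [0.5, 0.6, -4.9]
gripper_width: 0.154
gripper_force: 59.9
```

Emit:
apply_moves(
  targets=[
    {"dx":0,"dy":0,"dz":0.03,"wx":0,"wy":0,"wz":0},
    {"dx":0,"dy":0,"dz":0,"wx":0,"wy":0,"wz":0},
    {"dx":0,"dy":0,"dz":0,"wx":0,"wy":0,"wz":0},
  ],
)

```text
time_s: 7.18
ee_pos: [0.5155, 0.1935, 0.0797]
tool_rot: [180.0, -0.0, 14.1]
ft_force: [-0.6, 0.1, -5.6]
gripper_width: 0.153
gripper_force: 59.9
```

Emit:
apply_moves(
  targets=[
    {"dx":0,"dy":0,"dz":0.03,"wx":0,"wy":0,"wz":0},
    {"dx":0,"dy":0,"dz":0,"wx":0,"wy":0,"wz":0},
    {"dx":0,"dy":0,"dz":0,"wx":0,"wy":0,"wz":0},
  ],
)

```text
time_s: 7.43
ee_pos: [0.5155, 0.1935, 0.0785]
tool_rot: [180.0, -0.0, 14.1]
ft_force: [0.4, 0.0, -4.8]
gripper_width: 0.155
gripper_force: 59.9
```

Emit:
apply_moves(
  targets=[
    {"dx":0,"dy":0,"dz":0.02,"wx":0,"wy":0,"wz":0},
    {"dx":0,"dy":0,"dz":0,"wx":0,"wy":0,"wz":0},
    {"dx":0,"dy":0,"dz":0,"wx":0,"wy":0,"wz":0},
  ],
)

```text
time_s: 7.68
ee_pos: [0.5156, 0.1934, 0.0777]
tool_rot: [180.0, -0.0, 14.1]
ft_force: [0.3, -0.5, -5.1]
gripper_width: 0.153
gripper_force: 59.9
```

Emit:
apply_moves(
  targets=[
    {"dx":0,"dy":0,"dz":0.02,"wx":0,"wy":0,"wz":0},
    {"dx":0,"dy":0,"dz":0,"wx":0,"wy":0,"wz":0},
    {"dx":0,"dy":0,"dz":0,"wx":0,"wy":0,"wz":0},
  ],
)

```text
time_s: 7.93
ee_pos: [0.5156, 0.1935, 0.0769]
tool_rot: [180.0, -0.0, 14.1]
ft_force: [-0.0, -0.2, -5.3]
gripper_width: 0.149
gripper_force: 59.9
```

Emit:
apply_moves(
  targets=[
    {"dx":0,"dy":0,"dz":0.02,"wx":0,"wy":0,"wz":0},
    {"dx":0,"dy":0,"dz":0,"wx":0,"wy":0,"wz":0},
    {"dx":0,"dy":0,"dz":0,"wx":0,"wy":0,"wz":0},
  ],
)

```text
time_s: 8.18
ee_pos: [0.5156, 0.1935, 0.0761]
tool_rot: [180.0, -0.0, 14.1]
ft_force: [0.4, 0.3, -5.3]
gripper_width: 0.153
gripper_force: 60.0
```

```bash
python3 -c "
from h import *
plan(.516,.192,.075,14.1);print(manip.get_obs()['ft_torque'])"
```

```text
t 8.18 ee [0.5156 0.1935 0.0761] rpy [ 1.7998e+02 -2.0000e-02  1.4090e+01] F [ 0.37  0.3  -5.28] w 0.153 60.0
shift/0.04 [0.002 0.038 0.028] turn/.12 [ 0.003 -0.003 -0.001]
[ 0.09025949  0.01110473 -0.0184788 ]
```

Emit:
apply_moves(
  targets=[
    {"dx":0,"dy":0,"dz":0.015,"wx":0,"wy":0,"wz":0},
    {"dx":0,"dy":0,"dz":0,"wx":0,"wy":0,"wz":0},
    {"dx":0,"dy":0,"dz":0,"wx":0,"wy":0,"wz":0},
  ],
)

```text
time_s: 8.43
ee_pos: [0.5156, 0.1935, 0.0756]
tool_rot: [180.0, -0.0, 14.1]
ft_force: [-0.9, 0.3, -5.9]
gripper_width: 0.155
gripper_force: 60.1
```

Emit:
apply_moves(
  targets=[
    {"dx":0,"dy":0,"dz":0.015,"wx":0,"wy":0,"wz":0},
    {"dx":0,"dy":0,"dz":0,"wx":0,"wy":0,"wz":0},
    {"dx":0,"dy":0,"dz":0,"wx":0,"wy":0,"wz":0},
  ],
)

```text
time_s: 8.68
ee_pos: [0.5156, 0.1938, 0.0751]
tool_rot: [-180.0, -0.0, 14.1]
ft_force: [-0.7, 1.2, -4.3]
gripper_width: 0.154
gripper_force: 60.2
```

```bash
python3 -c "
from h import *
plan(.516,.192,.075,14.1);print(manip.get_obs()['ft_torque'])"
```

```text
t 8.68 ee [0.5156 0.1938 0.0751] rpy [-1.7998e+02 -3.0000e-02  1.4100e+01] F [-0.65  1.21 -4.32] w 0.154 60.2
shift/0.04 [-0.001  0.045  0.002] turn/.12 [-0.003 -0.005  0.001]
[0.27136154 0.10595293 0.00555064]
```

Emit:
apply_moves(
  targets=[
    {"dx":0,"dy":-0.015,"dz":0,"wx":0,"wy":0,"wz":0},
    {"dx":0,"dy":0,"dz":0.01,"wx":0,"wy":0,"wz":0},
    {"dx":0,"dy":0,"dz":0,"wx":0,"wy":0,"wz":0},
    {"dx":0,"dy":0,"dz":0,"wx":0,"wy":0,"wz":0},
  ],
)

```text
time_s: 9.02
ee_pos: [0.5155, 0.194, 0.0748]
tool_rot: [180.0, -0.0, 14.1]
ft_force: [-1.4, -0.9, -3.3]
gripper_width: 0.156
gripper_force: 60.5
```

Emit:
apply_moves(
  targets=[
    {"dx":0,"dy":0,"dz":0.01,"wx":0,"wy":0,"wz":0},
    {"dx":0,"dy":0,"dz":0,"wx":0,"wy":0,"wz":0},
    {"dx":0,"dy":0,"dz":0,"wx":0,"wy":0,"wz":0},
  ],
)

```text
time_s: 9.27
ee_pos: [0.5155, 0.194, 0.0748]
tool_rot: [180.0, -0.0, 14.1]
ft_force: [-2.3, -1.8, 1.4]
gripper_width: 0.155
gripper_force: 61.2
```

```bash
python3 -c "
from h import *
plan(.516,.192,.075,14.1);print(manip.get_obs()['ft_torque'])"
```

```text
t 9.27 ee [0.5155 0.194  0.0748] rpy [ 1.7997e+02 -4.0000e-02  1.4100e+01] F [-2.31 -1.78  1.38] w 0.155 61.2
shift/0.04 [-0.001  0.052 -0.006] turn/.12 [ 0.004 -0.006 -0.   ]
[-0.06669643  0.58630063  0.08427442]
```

The stage stops firmly at TCP z 0.0748 with about 6 N. The expected seated height is 0.0746, and a foot on a rail would read 0.078. Now I let go and back off.

Emit:
apply_moves(
  targets=[
    {"dx":0,"dy":0,"dz":0,"wx":0,"wy":0,"wz":0},
    {"dx":0,"dy":0,"dz":0,"wx":0,"wy":0,"wz":0},
    {"dx":0,"dy":0,"dz":0,"wx":0,"wy":0,"wz":0},
    {"dx":0,"dy":0,"dz":0,"wx":0,"wy":0,"wz":0},
    {"dx":0,"dy":0,"dz":0,"wx":0,"wy":0,"wz":0},
    {"dx":0,"dy":0,"dz":0,"wx":0,"wy":0,"wz":0},
  ],
  gripper=-0.2,
  force=20,
)

```text
time_s: 9.77
ee_pos: [0.5157, 0.1941, 0.0743]
tool_rot: [180.0, -0.1, 14.1]
ft_force: [-0.5, -0.0, -0.6]
gripper_width: 0.405
gripper_force: 0.0
```

Emit:
apply_moves(
  targets=[
    {"dx":0,"dy":0,"dz":-0.2,"wx":0,"wy":0,"wz":0},
    {"dx":0,"dy":0,"dz":-0.5,"wx":0,"wy":0,"wz":0},
    {"dx":0,"dy":0,"dz":-0.7,"wx":0,"wy":0,"wz":0},
    {"dx":0,"dy":0,"dz":-0.8,"wx":0,"wy":0,"wz":0},
    {"dx":0,"dy":0,"dz":-0.8,"wx":0,"wy":0,"wz":0},
    {"dx":0,"dy":0,"dz":-0.5,"wx":0,"wy":0,"wz":0},
    {"dx":0,"dy":0,"dz":0,"wx":0,"wy":0,"wz":0},
    {"dx":0,"dy":0,"dz":0,"wx":0,"wy":0,"wz":0},
  ],
)

```text
time_s: 10.43
ee_pos: [0.5167, 0.1944, 0.2165]
tool_rot: [180.0, -0.3, 14.1]
ft_force: [-0.1, 0.3, 0.1]
gripper_width: 0.399
gripper_force: 0.0
```

Emit:
apply_moves(
  targets=[
    {"dx":0,"dy":0.4,"dz":0,"wx":0,"wy":0,"wz":0},
    {"dx":0,"dy":0.8,"dz":0,"wx":0,"wy":0,"wz":0},
    {"dx":0,"dy":0.8,"dz":0,"wx":0,"wy":0,"wz":0},
    {"dx":0,"dy":0.8,"dz":0,"wx":0,"wy":0,"wz":0},
    {"dx":0,"dy":0.8,"dz":0,"wx":0,"wy":0,"wz":0},
    {"dx":0,"dy":0.8,"dz":0,"wx":0,"wy":0,"wz":0},
    {"dx":0,"dy":0.8,"dz":0,"wx":0,"wy":0,"wz":0},
    {"dx":0,"dy":0.8,"dz":0,"wx":0,"wy":0,"wz":0},
  ],
)

```text
time_s: 11.1
ee_pos: [0.5726, -0.04, 0.2124]
tool_rot: [-179.9, 0.2, 14.1]
ft_force: [0.3, 0.6, -0.6]
gripper_width: 0.397
gripper_force: 0.0
```

```bash
python3 - <<'E'
from h import *
import cv2
plan(.516,.192,.085,14.1)
s=manip.grab_frame("side")[:,:,::-1];t=manip.grab_frame("top")[:,:,::-1]
g=lambda i,x,y,w,h,k:cv2.resize(i[y:y+h,x:x+w],None,fx=k,fy=k,interpolation=cv2.INTER_CUBIC)
a=g(t,80,165,100,100,4);b=g(s,205,265,100,100,4)
cv2.imwrite("pics/end.png",np.hstack([a,b]))
E
```

```text
t 11.1 ee [ 0.5726 -0.04    0.2124] rpy [-1.7993e+02  1.5000e-01  1.4090e+01] F [ 0.3   0.57 -0.63] w 0.397 0.0
shift/0.04 [ 0.047 -5.967  3.191] turn/.12 [-0.01   0.022 -0.002]
```

View pics/end.png

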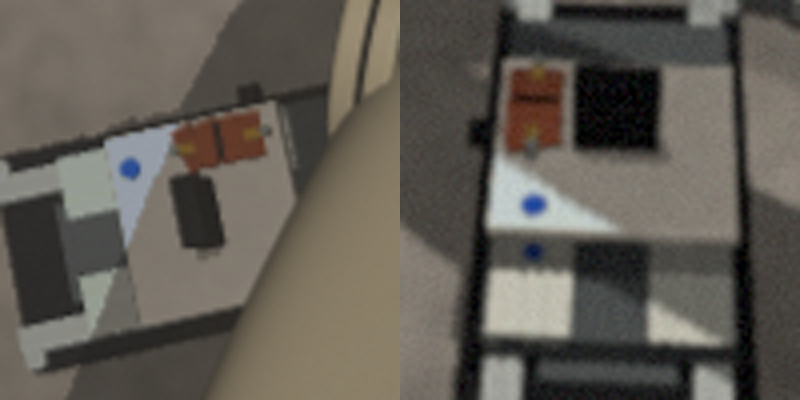

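The stage sits square on the carriage: its blue dot is beside the rail's blue dot, and the plate edges are parallel to the bed. One numeric check against the earlier side-view seat fit (0.5124, 0.1953, 14.5°).

```bash
python3 - <<'E'
from h import *
f=lambda u,v:np.array([205+(u-400+.5)/4-.5,265+(v+.5)/4-.5]);t=lambda u,v:np.array([80+(u+.5)/4-.5,165+(v+.5)/4-.5])
pc=[(55,50,28),(-55,50,28),(-55,-50,28),(55,-50,28)]
o=[("side",l,f(*p)) for l,p in zip(pc,[(486,231),(738,240),(733,65),(503,58)])]
fit("free z",o,[.51,.19,.036,.25])
fit3("side",o,[.51,.19,.25],.036)
q=[("top",l,t(*p)) for l,p in zip([pc[0],pc[1],pc[3]],[(104,142),(141,328),(277,101)])]
fit3("top",q,[.51,.19,.25],.036)
E
```

```text
free z [0.5112 0.1997 0.04  ] yaw 14.26
side [0.512  0.1965] 14.24 rms 0.34
top [0.5136 0.1901] 14.05 rms 0.28
```

```bash
python3 -c "
from rig import manip;print(manip.finish_job())"
```

```text
the job is handed in; nothing more can be done
None
```

The stage top is seated level on the kinematic base, about 1 mm or less from where I measured the seats in both camera views; it went home at about 7 N of contact force, then I let go, backed clear and handed the job in at about 11 s.

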